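Straightedge to the block, then hold the marking case open

TASK

Get the grey block ready for marking out: lay the straightedge flat on the bench with a long edge flush along the block's long face on the robot's side, roughly centred on it, and let go of it. Then lift the lid of the blue marking-tools case to 60 degrees open and keep it there for the pupil to take a pen: the program finishes while the robot is still holding the lid, which would fall shut if released. Leave the block and everything else on the bench where they are.

Things in the scene. Friction and masses are not known exactly. Their poses are not given: they have to be found in the camera images.
- rule_center (a point): Loose aluminium straightedge, flat bar 240 long (own y) x 50 wide (own x) x 5 mm thick, 0.2 kg, symmetric, black marks on both long edges. Mid-top stands an orange grip block, 36 mm along the bar, 22 across, top 40 mm above the bar's underside: pinch it with fingers closing along the bar's length, so they clear the block. Point: on the grip's axis, 22 mm above the underside.
- rule_end_a (a point): middle of the straightedge's +y end, half-way up the 5 mm thickness, 120 mm from the centre
- rule_end_b (a point): middle of the straightedge's -y end, half-way up the 5 mm thickness, 120 mm from the centre
- block: Loose dark grey speckled block of dense modelling board, 220 mm long (own y), 90 mm deep (own x), 40 mm high, 0.8 kg, lying on the bench; origin at the centre of its underside. Its long face on its -x side looks towards the robot. It slides if pushed with more than a few newtons.
- case: Blue marking-tools case, fixed to the bench, 200 mm deep (own x), 220 mm wide (own y), 50 mm high without lid; origin at the centre of its underside. Hinge along its far (+x) upper edge, front (-x) towards the robot. It stands left or right, the block on the other side.
- lid (a joint): Lid angle in rad: 0 closed, growing as the front edge rises, at most 1.9; 60 degrees = 1.047. Blue plate 6 mm thick, about 0.4 kg, 220 mm wide, reaching 212 mm from the hinge (12 mm past the case's front). No stay, hardly any friction: it falls shut by its own weight.
- lid_handle (a point): Middle of the lid's black round handle bar, 12 mm thick, 100 mm long, parallel to the hinge (own y), on a leg at each end. 190 mm from the hinge line along the lid, 40 mm above the lid's underside (28 mm free between bar and plate). Axes turn with the lid: +x towards the hinge, z square off the plate.
- lid_hinge (a point): middle of the hinge line, at the underside of the lid, 50 mm above the bench; its own y axis is the hinge line, axes turn with the lid
- glue: Bystander, not to be disturbed: white glue bottle with red cap and yellow label, 52 mm across and 130 mm tall, standing at the back of the bench; origin at its underside.
- tape: Bystander, not to be disturbed: roll of beige tape lying flat, 90 mm across, 24 mm high; origin at its underside.
- notes: Bystander, not to be disturbed: orange sticky-note pad, 76 x 76 x 12 mm; origin at its underside.
- marker: Bystander, not to be disturbed: white marker pen with a black cap, about 145 mm long, lying down; origin at its underside.
- driver: Bystander, not to be disturbed: screwdriver with a red handle, lying down; origin at its underside.
- trysquare: Bystander, not to be disturbed: try square with dark wooden stock and steel blade, lying flat; origin at its underside.
- mug: Bystander, not to be disturbed: blue ceramic mug, 80 mm across, 90 mm tall; origin at its underside.
Not all that is in view belongs to the job. What is shaped like the part that bears rule_center but green or pink is not meant.

How it is judged:
On the way:
1. the straightedge lies flat, flush along the block's robot-side long face, released, with the case still closed (x of rule_end_a in the frame of block between -0.0735 and -0.0675 m and x of rule_end_b in the frame of block between -0.0735 and -0.0675 m and y of rule_center in the frame of block between -0.03 and 0.03 m and height (world z) of rule_center below 0.025 m and angle between rule_center's own z axis and vertical below 0.03 rad and contact force between each of the fingers, the arm and rule below 0.1 N and value of joint lid below 0.1 rad), for 0.3 s.
At the end, for the whole second after the job is handed in: Robot alone holds the lid still at 60 ± 7.5 degrees (0.3 N or more); straightedge released, flat, along the block's robot-side long face, gap at most 3.5 mm at each end, middle within 30 mm of the block's; block moved under 25 mm, other things under 30 mm (value of joint lid between 0.917 and 1.177 rad and velocity of joint lid between -0.1 and 0.1 rad/s and contact force between any of the fingers, the arm and lid above 0.3 N and contact force between lid and rule below 0.05 N and contact force between lid and block below 0.05 N and x of rule_end_a in the frame of block between -0.0735 and -0.0675 m and x of rule_end_b in the frame of block between -0.0735 and -0.0675 m and y of rule_center in the frame of block between -0.03 and 0.03 m and height (world z) of rule_center below 0.025 m and angle between rule_center's own z axis and vertical below 0.03 rad and contact force between each of the fingers, the arm and rule below 0.1 N and distance of block from where it was at the start of the episode below 0.025 m and distance of each of glue, tape, notes, marker, driver, trysquare, mug from where it was at the start of the episode below 0.03 m); the arm keeps its last pose, push and grip.
It fails at once if the modelling block is pushed away (more than 25 mm) (distance of block from where it was at the start of the episode above 0.025 m).
It fails at once if another thing on the bench is disturbed (moved more than 30 mm) (distance of any of glue, tape, notes, marker, driver, trysquare, mug from where it was at the start of the episode above 0.03 m).
It also fails if it takes over 61 s, if anything falls off the work surface, if the arm or the gripper's body presses on something with over 40 N, if the wrist force passes 120 N, or if a joint passes its speed limit or range.

ROBOT

A 7-joint arm with a two-finger parallel gripper is mounted at the origin on the work surface. World frame = base frame: x ahead of the robot, y to its left, z up, the work surface at z = 0. Lengths are in m, angles in rad, forces in N, time in s.
With the tool pointing down it reaches from about 0.4 to 0.85 m from the base axis. Payload 4.5 kg.
Tool frame: the origin (TCP) lies on the centre line of the jaws, within the pads' length; the fingertips stand r.tips_ahead ahead of it and the grasp point (between the pads) is the TCP (r.tips_ahead is the distance from the TCP to the fingertips, in m); z points along the fingers, y is the direction in which the jaws open and shut (so a half turn about z gives the same grasp; the last joint's range is limited). The gripper opens to 88 mm and grips with 3 to 60 N. Pads are 18 mm wide; open, the fingers measure 123 mm over their backs; the gripper's body (75 mm by 187 mm) begins 45 mm behind the grasp point.
Start: joints at [-1.123, 0.689, -0.195, 1.565, 0.157, 0.902, -0.215], TCP at [0.251, 0.572, 0.258] pointing down, gripper open.
Joint ranges: [-3.01, 3.01], [-0.46, 2.08], [-1.47, 1.51], [0.13, 2.56], [-1, 4.14], [0.04, 2.09], [-2.66, 2.66]. Speed limits (rad/s): [2.57, 2.57, 3.14, 3.14, 3.14, 3.14, 3.14].

INTERFACE

Orientations are given as a unit quaternion [x, y, z, w].
In Python, from plant import r gives the robot as it stands.
- The arm moves only by the shell command python3 -m inch 'ROWS' [FORCE]. ROWS is JSON, a list of rows, each a list of 5 numbers: the shift along the world's x, y, z in units of 25 mm (1.0 is 25 mm), then the turn about the world's z in units of 6 degrees (1.0 is 6 degrees), then the finger opening in mm, from 0 to 88.1. A call has 1 to 5 rows; each row shifts and turns the commanded pose from where the row before left it; what a row does not reach is not made up. A row lasts 1/10 s, in which the tool goes at most 50 mm and 8.59 degrees, less where a joint would pass 70% of its speed; a pose out of reach is approached as far as the arm can. A call is refused whole if a number of a shift passes 1 or a number of a turn 1, either way. A call with a gripper value outside its range is refused whole. The fingers move at their own pace and stop on an object; FORCE is the grip in N (left out, the last holds). Time passes only in rows, so rows that do not move let the fingers close. It gives the time, the measured TCP pose, the force and the opening at its end, in the units of the state.
- r.get_state(): the state, without advancing time (a new reading comes with each control period).
- r.snapshot(name): name is "scene" or "top"; returns a dict with "pixels" (420x560x3 uint8, red, green, blue), "range_z" (420x560 float32, m along the optical axis (not along the pixel's ray), 0 where there is no reading), "K" (3x3 intrinsics, pixels), "position" and "attitude" of the camera in the world. Camera axes: x right, y up, looking along -z (the intrinsics and any distortion apply to the point x, -y, -z); pixel columns grow to the right and rows downward; lengths in m; the calibration is good to about 2 mm. A picture is of the moment at which its call begins.
- r.finish_job(): hands the job in, once; it reports no verdict.
The state is a dict: "clock": time; "q": joint angles; "qd": joint speeds; "joint_torque": joint torques, N m; "tool_pos": TCP position; "eef_rot": TCP orientation; "contact_force": force on the tool from outside, world axes, zero at the start; "moment": the same for the moment, N m; "opening": opening from 0.0 (shut) to 1.0 (fully open).
Only numpy, scipy, OpenCV 4.12 (cv2) and the standard library are available. Lean on these libraries where they do the work, as an engineer would, in place of code of your own. Each camera call takes 0.05 s, during which the arm holds its last target. There are 200 camera calls.

## Working session

There is one attempt and no reset: what is moved stays moved. The work goes in short steps, Python scripts to look and compute and a shell command to move; the robot and the scene stay as the last step left them, time stands still between calls to the robot, and variables do not carry over. Pictures are saved under pics/ and viewed, about 8 in all and at most 12, crops included, and the job is handed in when it is done.

```bash
mkdir -p pics; ls; cat > h.py <<'E'
import numpy as np,cv2
from plant import r
from scipy.spatial.transform import Rotation as R
def snap(n,f):
    s=r.snapshot(n); np.savez('/tmp/'+f,**{k:np.asarray(v) for k,v in s.items()})
    cv2.imwrite('pics/'+f+'.png',s['pixels'][:,:,::-1]); return s
def load(f): return dict(np.load('/tmp/'+f+'.npz'))
def rot(a):
    a=np.asarray(a); return a if a.shape==(3,3) else R.from_quat(a).as_matrix()
def cloud(s):
    d=s['range_z']; K=s['K']; v,u=np.indices(d.shape)
    p=np.stack([(u-K[0,2])/K[0,0]*d,-(v-K[1,2])/K[1,1]*d,-d],-1)
    w=p@rot(s['attitude']).T+np.asarray(s['position']); w[d==0]=np.nan; return w
E
python3 - <<'E'
from h import *
for n in('top','scene'):
    s=snap(n,n+'0'); print(n,s['position'],s['attitude'],s['K'])
a=cv2.imread('pics/top0.png');print(r.get_state(),r.tips_ahead)
E
```

```text
pics
top [ 3.13969903e-01 -4.14719488e-04  1.43462106e+00] [-0.05156732  0.04948138  0.70733108 -0.70326037] [[466.47492728   0.         271.3456934 ]
 [  0.         466.47492728 209.53893039]
 [  0.           0.           1.        ]]
scene [1.06322479 0.76198338 0.93990178] [0.11828418 0.38542203 0.86832036 0.28892642] [[437.03531717   0.         282.36063978]
 [  0.         437.03531717 205.76093895]
 [  0.           0.           1.        ]]
{'clock': 0.1, 'q': array([-1.12322932,  0.68988335, -0.1945396 ,  1.5662226 ,  0.15732637,
        0.90249959, -0.21508919]), 'qd': array([ 0.0013855 , -0.00134299, -0.00184319, -0.00128491,  0.0008283 ,
        0.00030253, -0.00043846]), 'joint_torque': array([-3.20415209e-03, -5.28507936e+01, -1.27154253e+00, -1.53835541e+01,
       -5.26426511e-02,  1.98696944e-03,  2.03965561e-05]), 'tool_pos': array([0.25111026, 0.57176092, 0.25700581]), 'eef_rot': array([ 2.05353837e-01,  9.78687461e-01, -8.02417360e-04, -1.03336397e-04]), 'contact_force': array([ 0.67566016, -0.08535579,  0.52664218]), 'moment': array([ 0.03655951, -0.02742033, -0.04262097]), 'opening': 0.9974949594527976} 0.019
```

View pics/top0.png

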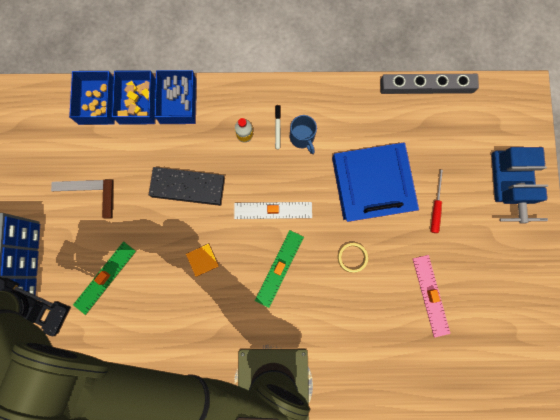

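View pics/scene0.png

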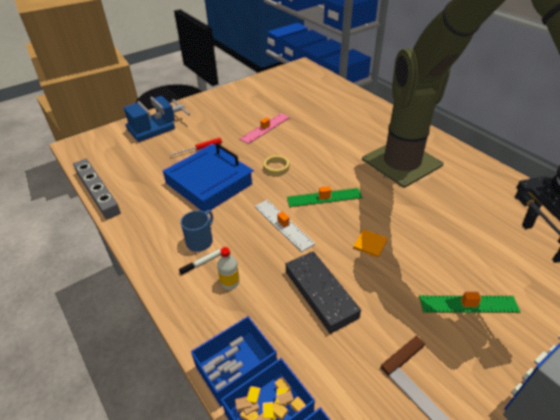

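The top view has four grip-bearing bars: white at (273,210), green at (105,278) and (280,269), pink at (432,296). The white/aluminium one fits the description. The block is at (187,186), the case at (375,181) with its handle at (383,208), the notes at (202,260) and the tape at (353,257).

```bash
python3 - <<'E'
from h import *
s=load('top0'); w=cloud(s); im=s['pixels'].astype(int); hsv=cv2.cvtColor(s['pixels'],cv2.COLOR_RGB2HSV)
def roi(m,x0,x1,y0,y1):
    o=np.zeros(m.shape,bool); o[y0:y1,x0:x1]=m[y0:y1,x0:x1]; return o
def rect(name,m):
    p=w[m]; p=p[~np.isnan(p[:,0])]; c,(a,b),t=cv2.minAreaRect(p[:,:2].astype(np.float32))
    if a<b: a,b,t=b,a,t+90
    print(name,np.round(c,4),'long',round(a,4),round(b,4),'ang of long axis',round((t)%180,2),'z',np.round(np.percentile(p[:,2],[5,50,95]),4),len(p))
z=w[:,:,2]
table=np.nanmedian(z[290:330,150:230]);print('table',table)
rect('rule',roi((hsv[:,:,1]<60)&(hsv[:,:,2]>150),225,325,195,225))
g=roi((hsv[:,:,0]<15)&(hsv[:,:,1]>180)&(z>.03),262,286,200,220);rect('grip',g)
rect('block',roi((z>.033),140,235,160,212))
rect('case',roi((z>.045)&(hsv[:,:,0]>105)&(hsv[:,:,1]>150),325,425,138,225))
rect('handle',roi((z>.08),355,412,195,218))
rect('handle2',roi((z>.07),355,412,195,218))
for n,b in dict(glue=(232,256,115,142),mug=(285,320,110,155),tape=(335,372,238,275),notes=(185,220,240,278)).items():
    rect(n,roi(z>.008,*b))
c=cv2.resize(cv2.imread('pics/top0.png')[130:280,130:430],None,fx=2.6,fy=2.6,interpolation=cv2.INTER_CUBIC);cv2.imwrite('pics/crop1.png',c)
E
```

```text
table 0.0003007707947231264
rule [ 5.182e-01 -3.000e-04] long 0.24 0.0507 ang of long axis 91.12 z [-0.0002  0.005   0.0101] 1123
grip [5.186e-01 3.000e-04] long 0.0272 0.0226 ang of long axis 93.53 z [0.0333 0.0386 0.0449] 20
block [0.5923 0.2629] long 0.2192 0.091 ang of long axis 82.63 z [0.0354 0.0403 0.0449] 2093
case [ 0.5974 -0.3109] long 0.2191 0.2101 ang of long axis 99.02 z [0.0514 0.0564 0.0615] 4820
handle [ 0.5143 -0.3249] long 0.1105 0.012 ang of long axis 98.83 z [0.0889 0.0948 0.0998] 158
handle2 [ 0.5143 -0.3247] long 0.111 0.012 ang of long axis 98.83 z [0.0869 0.0947 0.0998] 162
glue [0.7556 0.086 ] long 0.0521 0.044 ang of long axis 105.87 z [0.0231 0.087  0.1314] 340
mug [ 0.7469 -0.1044] long 0.106 0.079 ang of long axis 53.55 z [0.0098 0.0578 0.0912] 587
tape [ 0.3735 -0.2336] long 0.107 0.089 ang of long axis 75.05 z [0.0116 0.0228 0.0278] 297
notes [0.3695 0.2175] long 0.084 0.0798 ang of long axis 26.57 z [0.0087 0.0125 0.0173] 568
```

View pics/crop1.png

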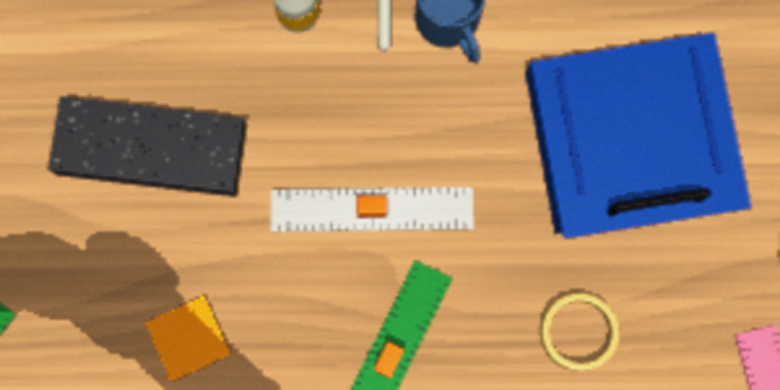

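White bar confirmed: it fills crop columns 270–472, with its orange grip at (372,206). The grip centre is at about (0.518, 0.000). The block's yaw is −7.4°, so the rule goes at (0.522, 0.272), turned −8.5°. Moving above the grip now.

```bash
R='python3 -m inch'
$R '[[0.4,-1,0,0.2,88],[0.5,-1,0,0.2,88],[0.5,-1,0,0.2,88],[0.5,-1,0,0.2,88],[0.5,-1,0,0.2,88]]' >/dev/null
$R '[[0.5,-1,0,0.2,88],[0.5,-1,0,0.2,88],[0.5,-1,0,0.2,88],[0.5,-1,0,0.2,88],[0.5,-1,0,0.2,88]]' >/dev/null
$R '[[0.5,-1,0,0.2,88],[0.5,-1,0,0.2,88],[0.5,-1,0,0.2,88],[0.5,-1,0,0.2,88],[0.5,-1,0,0.2,88]]' >/dev/null
$R '[[0.5,-1,0,0.2,88],[0.5,-1,0,0.2,88],[0.4,-1,-0.5,0.2,88],[0.4,-1,-0.5,0.2,88],[0.4,-1,-1,0.1,88]]'
$R '[[0.4,-1,-1,0,88],[0.2,-1,-1,0,88],[0.1,-0.9,-1,0,88],[0,0,0,0,88],[0,0,0,0,88]]'
```

```text
clock: 2.1
tool_pos: [0.4926, 0.0714, 0.2081]
eef_rot: [0.002, 1.0, 0.0, 0.001]
contact_force: [1.3, 0.1, 0.5]
opening: 0.998
clock: 2.6
tool_pos: [0.5085, 0.0002, 0.1325]
eef_rot: [0.003, 1.0, 0.0, -0.001]
contact_force: [-0.5, -0.5, 0.6]
opening: 1.001
```

```bash
R='python3 -m inch'
$R '[[0.4,0,-1,0.3,88],[0,0,-1,0,88],[0,0,-1,0,88],[0,0,-0.8,0,88],[0,0,-0.4,0,88]]'
$R '[[0,0,0,0,88],[0,0,0,0,30],[0,0,0,0,30],[0,0,0,0,30],[0,0,0,0,30]]' 25
$R '[[0,0,0,0,30],[0,0,0,0,30],[0,0,0,0,30]]'
```

```text
clock: 3.1
tool_pos: [0.5191, 0.0021, 0.0275]
eef_rot: [-0.014, 1.0, 0.001, 0.0]
contact_force: [-0.2, 0.0, 0.4]
opening: 1.001
clock: 3.6
tool_pos: [0.5192, -0.0003, 0.0284]
eef_rot: [-0.013, 1.0, 0.0, 0.001]
contact_force: [-0.9, -0.4, 0.1]
opening: 0.657
clock: 3.9
tool_pos: [0.5188, -0.0007, 0.0278]
eef_rot: [-0.013, 1.0, -0.0, -0.0]
contact_force: [0.5, -0.1, 1.6]
opening: 0.408
```

```bash
R='python3 -m inch'
$R '[[0,0,0,0,30],[0,0,0.4,0,30],[0,0,0.8,0,30],[-0.25,0.6,0.8,0,30],[-0.2,0.9,0,0,30]]' 30
$R '[[0,1,0,-0.3,30],[0,1,0,-0.3,30],[0,1,0,-0.3,30],[0,1,0,-0.3,30],[0,1,0,-0.3,30]]'
$R '[[0,1,0,0,30],[0,1,0,0,30],[0,1,0,0,30],[0,0.9,0,0,30],[0,0.6,0,0,30]]'
$R '[[0,0,0,0,30],[0,0,0,0,30],[0,0,0,0,30]]'
python3 - <<'E'
from h import *
s=snap('top','top1')
a=cv2.resize(s['pixels'][140:240,120:270,::-1],None,fx=5,fy=5,interpolation=cv2.INTER_CUBIC); cv2.imwrite('pics/crop2.png',a)
st=r.get_state();print(st['tool_pos'],R.from_quat(st['eef_rot']).as_matrix())
w=cloud(s);z=w[:,:,2]
hsv=cv2.cvtColor(s['pixels'],cv2.COLOR_RGB2HSV)
E
```

```text
clock: 4.4
tool_pos: [0.5085, 0.0361, 0.0801]
eef_rot: [-0.011, 1.0, -0.0, 0.002]
contact_force: [0.6, -0.2, -2.9]
opening: 0.403
clock: 4.9
tool_pos: [0.5071, 0.1636, 0.0782]
eef_rot: [0.066, 0.998, 0.0, -0.0]
contact_force: [0.2, -0.6, -1.3]
opening: 0.406
clock: 5.4
tool_pos: [0.5069, 0.2773, 0.0781]
eef_rot: [0.064, 0.998, 0.001, -0.0]
contact_force: [0.2, -0.2, -1.4]
opening: 0.407
clock: 5.7
tool_pos: [0.5077, 0.2725, 0.0777]
eef_rot: [0.066, 0.998, -0.001, -0.0]
contact_force: [0.2, -0.1, -0.8]
opening: 0.409
[0.50774301 0.27263061 0.07766362] [[-9.91146703e-01  1.32770428e-01 -4.75051945e-04]
 [ 1.32771077e-01  9.91145082e-01 -1.80762412e-03]
 [ 2.30846371e-04 -1.85469385e-03 -9.99998253e-01]]
```

View pics/crop2.png

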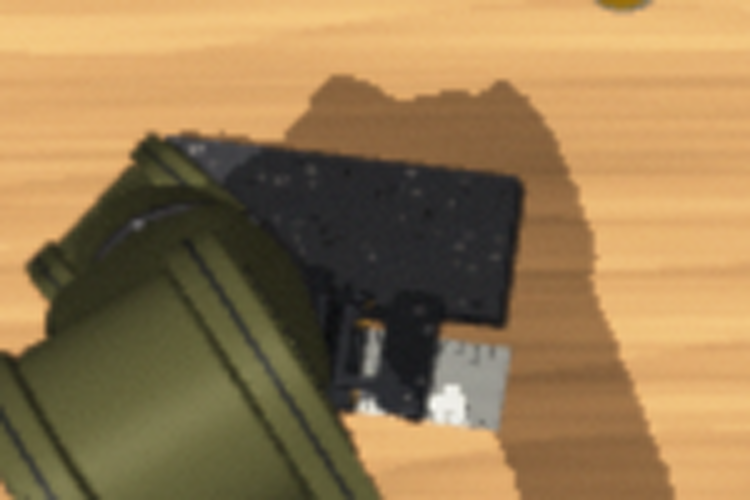

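The crop shows the rule held level beside the block's robot side, with its free end at (470,390) and the block's corner at (505,320). Next I lower it and slide it in.

```bash
R='python3 -m inch'
$R '[[0,0,-0.7,0.04,30],[0,0,-0.7,0,30],[0,0,-0.4,0,30],[0,0,-0.14,0,30],[0,0,0,0,30]]'
$R '[[0,0,0,0,30],[0.2,-0.03,0,0,30],[0.15,-0.02,0,0,30],[0,0,0,0,30],[0,0,0,0,30]]'
$R '[[0.08,-0.01,0,0,30],[0,0,0,0,30],[0,0,0,0,30]]'
$R '[[0.08,-0.01,0,0,30],[0,0,0,0,30],[0,0,0,0,30]]'
$R '[[0.08,-0.01,0,0,30],[0,0,0,0,30],[0,0,0,0,30]]'
```

```text
clock: 6.25
tool_pos: [0.5075, 0.2742, 0.029]
eef_rot: [0.064, 0.998, -0.0, -0.0]
contact_force: [-1.8, 0.2, -1.0]
opening: 0.406
clock: 6.75
tool_pos: [0.5166, 0.2734, 0.0294]
eef_rot: [0.064, 0.998, 0.0, 0.0]
contact_force: [-0.3, -0.4, -1.7]
opening: 0.406
clock: 7.05
tool_pos: [0.5183, 0.2733, 0.0292]
eef_rot: [0.063, 0.998, 0.0, -0.0]
contact_force: [-0.2, -0.3, -2.1]
opening: 0.405
clock: 7.35
tool_pos: [0.5203, 0.273, 0.0292]
eef_rot: [0.063, 0.998, 0.0, -0.0]
contact_force: [-0.2, -0.2, -1.6]
opening: 0.406
clock: 7.65
tool_pos: [0.5224, 0.2727, 0.0292]
eef_rot: [0.063, 0.998, 0.0, 0.0]
contact_force: [-0.1, 0.5, -1.3]
opening: 0.41
```

```bash
R='python3 -m inch'
$R '[[0.04,0,0,0,30],[0,0,0,0,30],[0,0,0,0,30]]'
$R '[[0.04,-0.01,0,0,30],[0,0,0,0,30],[0,0,0,0,30]]'
$R '[[0.04,0,0,0,30],[0,0,0,0,30],[0,0,0,0,30]]'
```

```text
clock: 7.95
tool_pos: [0.5229, 0.2727, 0.0292]
eef_rot: [0.063, 0.998, -0.0, -0.0]
contact_force: [-1.8, -0.7, -1.5]
opening: 0.401
clock: 8.25
tool_pos: [0.5234, 0.2726, 0.0291]
eef_rot: [0.063, 0.998, -0.0, -0.001]
contact_force: [-3.7, -0.4, 0.7]
opening: 0.406
clock: 8.55
tool_pos: [0.5246, 0.2728, 0.0292]
eef_rot: [0.063, 0.998, 0.0, -0.001]
contact_force: [-4.8, 1.0, 0.5]
opening: 0.404
```

```bash
R='python3 -m inch'
$R '[[0.06,-0.01,0,0,30],[0,0,0,0,30],[0,0,0,0,30]]'
$R '[[0.04,-0.01,0,0,30],[0,0,0,0,30],[0,0,-0.06,0,30],[0,0,0,0,30],[0,0,0,0,30]]'
$R '[[0,0,0,0,40],[0,0,0,0,45],[0,0,0,0,60],[0,0,0,0,88],[0,0,0,0,88]]'
$R '[[0,0,0,0,88],[0,0,0,0,88],[0,0,0.4,0,88],[0,0,1,0,88],[0,0,1,0,88]]'
$R '[[0,-0.5,1,0,88],[0,-1,1,0,88],[0,-1,1,0,88],[0,-1,1,0,88],[0,-1,0,0,88]]'
$R '[[0,-1,0,0,88],[0,-1,0,0,88],[0,-1,0,0,88],[0,-1,0,0,88],[0,-1,0,0,88]]'
python3 - <<'E'
from h import *
s=snap('top','top2')
a=cv2.resize(s['pixels'][140:240,120:270,::-1],None,fx=5,fy=5,interpolation=cv2.INTER_CUBIC); cv2.imwrite('pics/crop3.png',a)
E
```

```text
clock: 8.85
tool_pos: [0.5246, 0.2728, 0.0292]
eef_rot: [0.063, 0.998, -0.0, -0.002]
contact_force: [-7.9, 0.5, 3.0]
opening: 0.406
clock: 9.35
tool_pos: [0.525, 0.2728, 0.0279]
eef_rot: [0.063, 0.998, -0.0, -0.002]
contact_force: [-9.7, 1.5, 5.5]
opening: 0.404
clock: 9.85
tool_pos: [0.5284, 0.2719, 0.0278]
eef_rot: [0.064, 0.998, 0.0, 0.0]
contact_force: [0.7, -1.2, 0.6]
opening: 0.762
clock: 10.35
tool_pos: [0.5275, 0.2719, 0.0886]
eef_rot: [0.063, 0.998, -0.0, -0.0]
contact_force: [-0.2, -0.1, -0.8]
opening: 1.001
clock: 10.85
tool_pos: [0.5296, 0.1593, 0.1916]
eef_rot: [0.063, 0.998, 0.001, 0.003]
contact_force: [0.5, -0.1, 0.5]
opening: 1.001
clock: 11.35
tool_pos: [0.5277, 0.0335, 0.1885]
eef_rot: [0.063, 0.998, -0.0, 0.0]
contact_force: [0.9, 0.1, 0.4]
opening: 0.996
```

View pics/crop3.png

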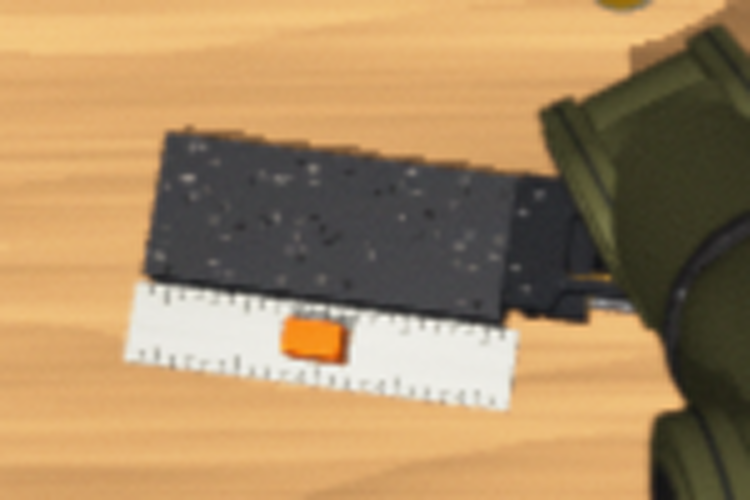

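The rule at (320,345) looks flush along the block, and its marks can be seen up to the block's dark face line. I'll check that numerically and work out the lid geometry.

```bash
python3 - <<'E'
from h import *
s=load('top2'); w=cloud(s);z=w[:,:,2]; hsv=cv2.cvtColor(s['pixels'],cv2.COLOR_RGB2HSV)
v,u=np.indices(z.shape)
def rect(m):
    p=w[m]; c,(a,b),t=cv2.minAreaRect(p[:,:2].astype(np.float32))
    if a<b:a,b,t=b,a,t+90
    print(np.round(c,4),round(a,4),round(b,4),round(t%180,2)); return np.array(c),np.radians(t%180-90)
box=(u>140)&(u<226)&(v>160)&(v<226)
rm=box&(hsv[:,:,1]<60)&(hsv[:,:,2]>150)&(z<.02)
rc,rt=rect(rm)
bm=box&(z>.033)&(z<.05)&(hsv[:,:,2]<130)&(u<222); n,l,st,_=cv2.connectedComponentsWithStats(bm.astype(np.uint8)); bm=l==1+np.argmax(st[1:,4])
bc,bt=rect(bm)
T=lambda p:np.array([[np.cos(bt),np.sin(bt)],[-np.sin(bt),np.cos(bt)]])@(p-bc)
d=np.array([-np.sin(rt),np.cos(rt)])
print('c',T(rc),'a',T(rc+.12*d),'b',T(rc-.12*d))
# fitted edge: rule far edge near points
c=0.5143,-0.3249; t=np.radians(8.93)
st=r.get_state();print(st['tool_pos'],st['eef_rot'],st['q'])
E
```

```text
[0.5245 0.2744] 0.2408 0.0511 82.17
[0.5934 0.2635] 0.2206 0.0911 82.18
c [-0.06972796  0.00144762] a [-0.06969997  0.12144762] b [-0.06975596 -0.11855238]
[0.52736807 0.02747634 0.18821556] [ 6.65580043e-02  9.97779320e-01 -2.53566116e-03 -1.76112261e-04] [ 0.02015925  0.67307985 -0.26490903  1.92326958  0.30850514  0.58619684
  0.98895619]
```

Gap numbers are good: x at both ends −0.0697, y offset +1.4 mm. On to the lid: the handle is at (0.514, −0.325, 0.090) with case yaw +8.9°. I turn the jaws −73.4° so they close across the bar.

```bash
R='python3 -m inch'
$R '[[0,-0.94,0,-0.8,88],[0,-0.94,0,-0.8,88],[0,-0.94,0,-0.8,88],[0,-0.94,0,-0.8,88],[0,-0.94,0,-0.8,88]]'
$R '[[-0.1,-0.94,0,-0.8,88],[-0.1,-0.94,0,-0.8,88],[-0.1,-0.94,0,-0.8,88],[-0.1,-0.94,0,-0.8,88],[-0.1,-0.94,0,-0.8,88]]'
$R '[[0,-0.94,0,-0.8,88],[0,-0.94,0,-0.8,88],[0,-0.94,0,-0.8,88],[0,-0.94,0,-0.8,88],[0,-0.94,0,-0.8,88]]'
$R '[[0,0,0,-0.2,88],[0,0,0,0,88],[0,0,0,0,88]]'
```

```text
clock: 11.9
tool_pos: [0.5278, -0.0836, 0.1884]
eef_rot: [0.271, 0.963, 0.0, 0.0]
contact_force: [1.4, 0.1, -0.6]
opening: 0.999
clock: 12.4
tool_pos: [0.5153, -0.2011, 0.1884]
eef_rot: [0.465, 0.885, 0.0, 0.0]
contact_force: [-0.7, 0.4, -0.3]
opening: 1.0
clock: 12.9
tool_pos: [0.5155, -0.3194, 0.1879]
eef_rot: [0.64, 0.768, 0.0, 0.0]
contact_force: [0.7, 0.3, -0.7]
opening: 0.999
clock: 13.2
tool_pos: [0.5157, -0.3162, 0.1877]
eef_rot: [0.645, 0.764, 0.001, -0.001]
contact_force: [-0.0, 0.3, -0.2]
opening: 1.0
```

```bash
R='python3 -m inch'
$R '[[0,-0.35,-0.9,-0.13,60],[0,0,-1,0,60],[0,0,-1,0,60],[0,0,-0.6,0,60],[0,0,-0.22,0,60]]'
$R '[[0,0,0,0,60],[0,0,0,0,30],[0,0,0,0,20],[0,0,0,0,5],[0,0,0,0,5]]' 15
$R '[[0,0,0,0,5],[0,0,0,0,5],[0,0,0,0,5],[0,0,0,0,5]]'
python3 - <<'E'
from h import *
s=snap('scene','sc3')
cv2.imwrite('pics/crop4.png',cv2.resize(s['pixels'][90:240,120:320,::-1],None,fx=4,fy=4,interpolation=cv2.INTER_CUBIC))
E
```

```text
clock: 13.7
tool_pos: [0.5149, -0.3251, 0.0933]
eef_rot: [0.65, 0.76, 0.0, -0.001]
contact_force: [-0.5, -0.3, -0.2]
opening: 0.683
clock: 14.2
tool_pos: [0.5156, -0.3269, 0.0953]
eef_rot: [0.651, 0.759, 0.0, 0.001]
contact_force: [-0.1, 0.4, -0.7]
opening: 0.344
clock: 14.6
tool_pos: [0.515, -0.3268, 0.0948]
eef_rot: [0.651, 0.759, -0.0, -0.0]
contact_force: [-0.3, 0.1, 2.3]
opening: 0.128
```

View pics/crop4.png

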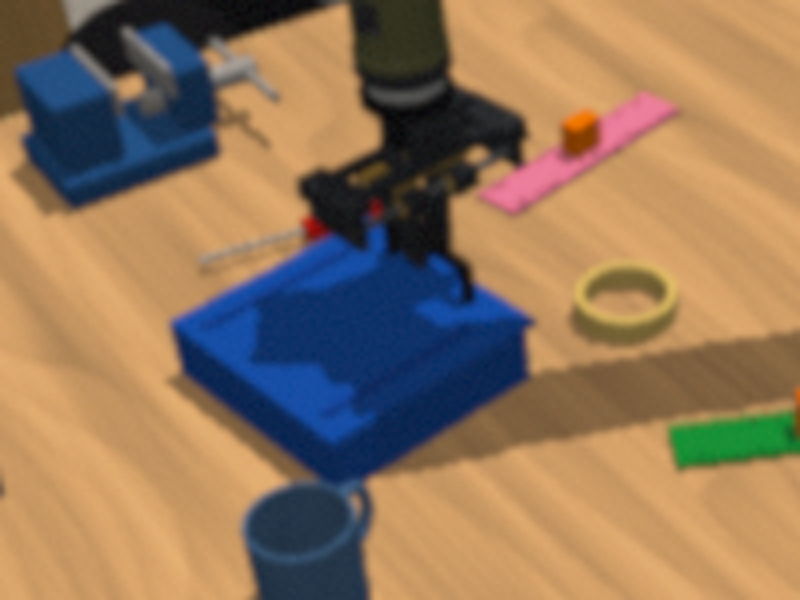

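Bar gripped: opening 11.3 mm, and the crop shows the jaws over the handle at (450,260). Raising along the arc.

```bash
R='python3 -m inch'
$R '[[0.17,0.03,0.66,0,5],[0,0,0,0,5],[0.22,0.03,0.64,0,5],[0,0,0,0,5],[0,0,0,0,5]]' 20
$R '[[0.28,0.04,0.62,0,5],[0,0,0,0,5],[0.33,0.05,0.59,0,5],[0,0,0,0,5],[0,0,0,0,5]]'
$R '[[0.38,0.06,0.56,0,5],[0,0,0,0,5],[0.43,0.07,0.52,0,5],[0,0,0,0,5],[0,0,0,0,5]]'
```

```text
clock: 15.15
tool_pos: [0.5242, -0.3254, 0.1265]
eef_rot: [0.651, 0.759, -0.0, -0.0]
contact_force: [-1.4, -1.0, -1.9]
opening: 0.129
clock: 15.65
tool_pos: [0.5384, -0.3232, 0.1567]
eef_rot: [0.651, 0.759, -0.001, -0.001]
contact_force: [-4.2, -1.5, 0.3]
opening: 0.127
clock: 16.15
tool_pos: [0.5572, -0.3202, 0.1839]
eef_rot: [0.651, 0.759, -0.002, -0.002]
contact_force: [-8.3, 0.6, 4.5]
opening: 0.126
```

```bash
R='python3 -m inch'
$R '[[-0.08,-0.01,0.08,0,5],[0,0,0,0,5],[0,0,0,0,5]]'
$R '[[0.43,0.06,0.53,0,5],[0,0,0,0,5],[0.48,0.07,0.48,0,5],[0,0,0,0,5],[0,0,0,0,5]]'
$R '[[0.53,0.08,0.41,0,5],[0,0,0,0,5],[0,0,0,0,5]]'
```

```text
clock: 16.45
tool_pos: [0.5588, -0.3199, 0.1861]
eef_rot: [0.651, 0.759, 0.0, 0.0]
contact_force: [-0.1, -1.1, -3.8]
opening: 0.128
clock: 16.95
tool_pos: [0.5832, -0.316, 0.2108]
eef_rot: [0.651, 0.759, 0.001, 0.001]
contact_force: [5.4, -1.5, -9.8]
opening: 0.125
clock: 17.25
tool_pos: [0.5958, -0.3141, 0.2206]
eef_rot: [0.651, 0.759, 0.001, 0.001]
contact_force: [4.8, -1.5, -11.5]
opening: 0.13
```

```bash
R='python3 -m inch'
$R '[[0.58,0.09,0.29,0,5],[0,0,0,0,5],[0,0,0,0,5]]'
$R '[[0.6,0.09,0.27,0,5],[0,0,0,0,5],[0,0,0,0,5],[0,0,0,0,5],[0,0,0,0,5]]'
python3 - <<'E'
from h import *
s=snap('scene','sc4')
cv2.imwrite('pics/crop5.png',cv2.resize(s['pixels'][50:250,100:360,::-1],None,fx=3,fy=3,interpolation=cv2.INTER_CUBIC))
w=cloud(s);hsv=cv2.cvtColor(s['pixels'],cv2.COLOR_RGB2HSV)
c=np.array([.988,.155]);h=np.array([.702,-.295])
m=(hsv[:,:,0]>105)&(hsv[:,:,0]<130)&(hsv[:,:,1]>150)&(w[:,:,2]>.065)
p=w[m];x=(p[:,:2]-h)@c;y=(p[:,:2]-h)@[-.155,.988]
k=(abs(x)<.25)&(abs(y)<.112);q=np.c_[x,p[:,2]][k]
from math import atan2,degrees
for _ in range(3):
    mu=q.mean(0);_,_,V=np.linalg.svd(q-mu,full_matrices=False);n=V[1];q=q[abs((q-mu)@n)<.008]
d=V[0]*np.sign(V[0][1]);print(len(q),mu,'lid deg',degrees(atan2(d[1],-d[0])),r.get_state()['tool_pos'])
E
```

```text
clock: 17.55
tool_pos: [0.6084, -0.3122, 0.2286]
eef_rot: [0.651, 0.759, -0.0, -0.0]
contact_force: [-0.5, -0.2, -4.2]
opening: 0.125
clock: 18.05
tool_pos: [0.6228, -0.3102, 0.2361]
eef_rot: [0.651, 0.759, -0.0, -0.001]
contact_force: [-4.6, 1.1, 4.8]
opening: 0.131
2720 [-0.0582203   0.13862679] lid deg 53.56561970274973 [ 0.62300463 -0.31016486  0.23615975]
```

View pics/crop5.png

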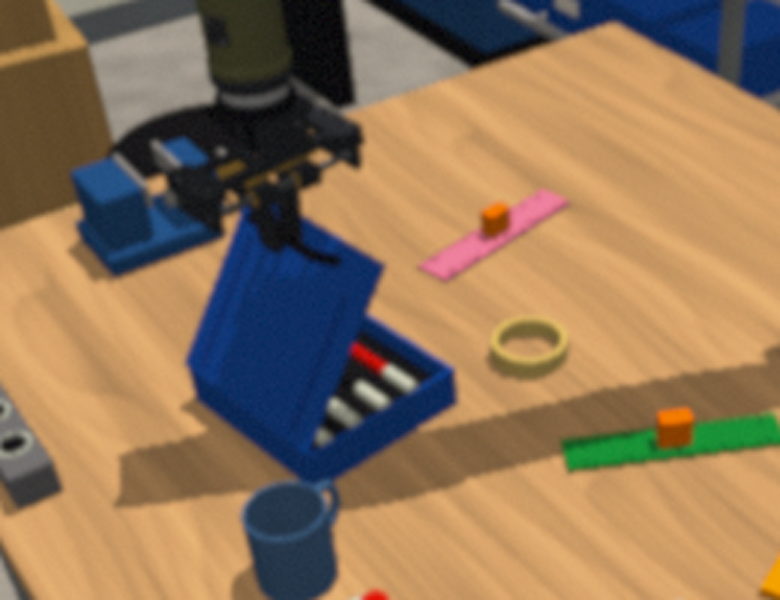

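The lid is up at about 54° with the bar in the jaws at (280,225). Adding the last 6°.

```bash
R='python3 -m inch'
$R '[[0.36,0.06,0.2,0,5],[0,0,0,0,5],[0.36,0.05,0.15,0,5],[0,0,0,0,5],[0,0,0,0,5]]'
$R '[[0,0,0,0,5],[0,0,0,0,5],[0,0,0,0,5]]'
python3 - <<'E'
from h import *
s=snap('scene','sc5')
w=cloud(s);hsv=cv2.cvtColor(s['pixels'],cv2.COLOR_RGB2HSV)
c=np.array([.988,.155]);h=np.array([.702,-.295])
m=(hsv[:,:,0]>105)&(hsv[:,:,0]<130)&(hsv[:,:,1]>150)&(w[:,:,2]>.065)
p=w[m];x=(p[:,:2]-h)@c;y=(p[:,:2]-h)@[-.155,.988]
k=(abs(x)<.25)&(abs(y)<.112);q=np.c_[x,p[:,2]][k]
from math import atan2,degrees
for _ in range(3):
    mu=q.mean(0);_,_,V=np.linalg.svd(q-mu,full_matrices=False);n=V[1];q=q[abs((q-mu)@n)<.008]
d=V[0]*np.sign(V[0][1]);print(len(q),'lid deg',degrees(atan2(d[1],-d[0])),'from hinge',degrees(atan2(mu[1]-.053,-mu[0])),r.get_state())
t=snap('top','top5')
cv2.imwrite('pics/top5b.png',t['pixels'][:,:,::-1])
E
```

```text
clock: 18.6
tool_pos: [0.6418, -0.3074, 0.2442]
eef_rot: [0.651, 0.759, 0.0, -0.0]
contact_force: [-0.7, 0.4, -1.4]
opening: 0.13
clock: 18.9
tool_pos: [0.6417, -0.3074, 0.2441]
eef_rot: [0.651, 0.759, -0.0, -0.0]
contact_force: [-1.2, 0.2, -4.3]
opening: 0.127
2594 lid deg 59.720148552294056 from hinge 61.774124258002345 {'clock': 18.95, 'q': array([ 0.36155703,  0.82776549,  0.04393071,  1.28525742, -0.03791994,
        1.03008726,  0.56355087]), 'qd': array([ 0.00061759, -0.00040522,  0.00252795, -0.0031704 , -0.00137641,
        0.00138591, -0.00218661]), 'joint_torque': array([ 2.49169562e-01, -6.35498357e+01,  2.29699217e+00, -1.86617303e+01,
       -1.91727863e-02, -2.56418930e-01, -9.28435562e-03]), 'tool_pos': array([ 0.64175782, -0.30737944,  0.24416733]), 'eef_rot': array([ 6.51106255e-01,  7.58986501e-01, -3.55262934e-05, -3.66654320e-04]), 'contact_force': array([-1.18913783,  0.93648748, -4.88012771]), 'moment': array([ 0.03358177,  0.25121533, -0.00438308]), 'opening': 0.1270453861157579}
```

View pics/top5b.png

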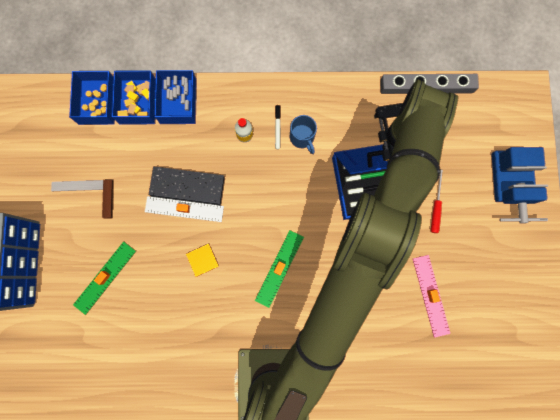

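The lid is at 60° and steady. The rule sits at (183,208) against the block at (187,186), and the other objects are where they started. Handing in.

```bash
python3 -c "
from plant import r; print(r.finish_job(), r.get_state()['clock'])"
```

```text
the job is handed in; nothing more can be done
the job is handed in; nothing more can be done
```

The straightedge is lying flush along the block's robot-side face and released. I handed the job in at about 19 s with the robot still holding the lid; no verdict is reported.

- **Straightedge:** measured after release, before the lid was lifted. Both ends sit at x = −0.0697 m in the block's frame (window −0.0735 to −0.0675), with the middle offset 1.4 mm.
- **Block:** it moved about 1 mm when the straightedge was pressed against it.
- **Lid:** a fit to the lid's plane gave 59.7°. A second estimate, from my assumed hinge position, gave 61.8°, so they differ by about 2°; both are within tolerance. The arm was still, with the handle bar gripped at about 11 mm opening and roughly 5 N on the wrist.
- **Other objects:** in the last top picture the straightedge was still in place and nothing in view had visibly moved. I judged this by eye and did not re-measure. The arm hid the tape in that picture; it looked undisturbed in the view at 54°.

The wrist force drifted by up to about 12 N during the lift because my lifting path was a few millimetres off. I corrected it on the way.

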